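Clamp a blowpipe head in the yoke vise

TASK

Take the bright blowpipe head from the wooden cradle, slide it endways through the open pipe vise so that it lies down in the vee with at least 2 cm sticking out on either side, then wind the vise's T-handle down clockwise, half turn after half turn, until the screw comes up solid and the jaw grips the pipe tight, ready for brushing. Leave the dark stub, the jacks, the wire brush and the paddle where they lie.

Things in the scene. Friction and masses are not known exactly. Their poses are not given: they have to be found in the camera images.
- pipe: the bright metal blowpipe head to be clamped: a straight tube 200 mm long, 24 mm in diameter, about 0.2 kg, with a brass-coloured band near its -y end. Origin at its middle, on its axis; its own y axis runs along the tube. It starts lying level in one of the cradle's two seats, axis 50 mm above the bench, both ends overhanging the cradle's supports by 44 to 64 mm; either end may go first into the vise.
- old_stub: a bystander: dark rusty iron stub, 200 mm long, 24 mm in diameter, lying in the cradle's other seat, 80 mm beside the pipe (centre to centre). Origin at its middle, y axis along it.
- cradle: fixed wooden cradle, 160 mm in x by 110 mm in y, base 18 mm thick. Origin under its centre. Two seats parallel to its y axis at x = -40 and +40 mm; each seat is a pair of small wooden vees at y = -38 and +38 mm (16 mm thick, tops 52 mm above the bench).
- vise: fixed red bench yoke pipe vise: foot 150 mm in x by 112 mm in y, 14 mm thick; origin under its centre on the bench. The pipe lies along the vise's y axis. The yoke's two legs stand at x = -58 to -40 and 40 to 58 mm, 36 mm thick in y, so a pipe cannot be laid in from above: it goes in endways from the +y or the -y side, which are alike. The yoke's top is 149 mm, its nut boss 156 mm above the bench; the T-handle turns above it.
- vee (a point): centre of a pipe that is seated in the vise: 79 mm above the bench on the vise's centre; axes as the vise's. The fixed lower jaw is a 120 degree steel vee, 70 mm long along y and 40 mm wide, lips 2 to 3 mm below this point's height. A pipe laid in it settles in the middle.
- upper_jaw: the moving steel jaw, an inverted 120 degree vee 70 mm long along y, over the lower one. Its origin is the centre of the pipe that would just touch it; so at contact it coincides with vee, and its height above vee is the free lift left over a seated pipe: 7.3 to 10.2 mm at the start. It does not turn.
- screw (a joint): angle of the vise screw and its T-handle in rad, growing as it is turned clockwise seen from above, which moves jaw and handle down by 10 mm per turn (1.59 mm per rad). It starts between 0 and 1.8; the jaw meets the 24 mm pipe at about 6.4, then the frame gives springily and the screw comes to a solid stop at 7.3, fully tight. It turns stiffly (0.4 N m, some 9 N at the bar's ends) and stays where it is left.
- bar_mid (a point): middle of the T-handle's bar, on the screw's vertical axis: 205 mm above the bench at joint value 0, 193 mm at 7.3. The screw head here is 30 mm in diameter and reaches 13 mm above and 17 mm below the bar's axis.
- bar_end_a (a point): point to grip on one arm of the T-bar, 46 mm from the screw axis. The level bar is 12 mm in diameter, with dark balls 19 mm in diameter at both ends (whole bar 136 mm long, ball centres 58.5 mm from the axis). The axis from bar_mid to this point is the bar's direction.
- bar_end_b (a point): the same on the opposite arm of the T-bar.
- jacks: a bystander: glassblower's steel jacks (spring tongs), 220 mm long, lying flat, 16 mm high. Origin under its middle.
- wire_brush: a bystander: wooden-backed brass wire brush, 195 mm long, 47 mm high. Origin under its middle.
- paddle: a bystander: flat wooden paddle, 200 mm long, 75 mm wide, 12 mm thick. Origin under its middle.
Not all that is in view belongs to the job. Of the things like the pipe, leave any that is red; of the rest the smaller one is meant. There is more than one size of the vise; the one meant has the size given above.

How it is judged:
On the way, in this order (a step that is already met when the one before it is completed fails the run):
1. the pipe lies level in the vee of the vise, sticking out on both sides, under the raised jaw (x of pipe in the frame of vee between -0.004 and 0.004 m and z of pipe in the frame of vee between -0.004 and 0.004 m and y of pipe in the frame of vee between -0.045 and 0.045 m and angle between the y axis of pipe and the y axis of vise, either way round below 0.1 rad and linear speed of pipe below 0.02 m/s), for 0.2 s.
2. the jaw has been wound down onto the pipe (contact force between upper_jaw and pipe above 3 N and value of joint screw above 6 rad), for 0.1 s.
At the end, for the whole second after the job is handed in: The pipe lies in the vee of the vise, on its centre line within 3 mm and 0.06 rad, its middle within 45 mm of the vise's centre (2 cm or more sticking out on either side); the screw is wound down so that the jaw presses on the pipe with more than 15 N; pipe at rest (contact force between upper_jaw and pipe above 15 N and x of pipe in the frame of vee between -0.003 and 0.003 m and z of pipe in the frame of vee between -0.003 and 0.003 m and y of pipe in the frame of vee between -0.045 and 0.045 m and angle between the y axis of pipe and the y axis of vise, either way round below 0.06 rad and linear speed of pipe below 0.01 m/s); the robot touches nothing.
It fails at once if the dark stub is moved more than 3 cm (distance of old_stub from where it was at the start of the episode above 0.03 m).
It fails at once if the jacks are moved more than 3 cm (distance of jacks from where it was at the start of the episode above 0.03 m).
It fails at once if the wire brush is moved more than 3 cm (distance of wire_brush from where it was at the start of the episode above 0.03 m).
It fails at once if the paddle is moved more than 3 cm (distance of paddle from where it was at the start of the episode above 0.03 m).
It also fails if it takes over 72 s, if anything falls off the work surface, if the arm or the gripper's body presses on something with over 40 N, if the wrist force passes 120 N, or if a joint passes its speed limit or range.

ROBOT

A 6-joint arm with a two-finger parallel gripper is mounted at the origin on the work surface. World frame = base frame: x ahead of the robot, y to its left, z up, the work surface at z = 0. Lengths are in m, angles in rad, forces in N, time in s.
With the tool pointing down it reaches from about 0.225 to 0.725 m from the base axis. Payload 3.1 kg.
Tool frame: the origin (TCP) lies on the front face of the gripper's body, between the roots of the fingers; the fingertips stand 73 mm ahead of it and the grasp point (between the pads) lies 54 mm ahead of it (bot.grasp_offset is the distance from the TCP to the grasp point, in m); z points along the fingers, y is the line along which they close (so a half turn about z gives the same grasp; the last joint's range is limited). The gripper opens to 85 mm and grips with 20 to 120 N. Pads are 22 mm wide; open, the fingers measure 114 mm over their backs; the gripper's body (76 mm by 85 mm) begins 54 mm behind the grasp point. The pads swing forward as they close: fully open they stand 13 mm farther back than shut.
Start: joints at [-1.283, 0.048, 0.099, 1.622, 0, 1.443], TCP at [0.212, -0.48, 0.304] pointing down, gripper open.
Joint ranges: [-2.91, 2.91], [-0.99, 1.94], [-1.21, 1.42], [-2.12, 2.29], [-1.49, 1.47], [-3.14, 3.14]. Speed limits (rad/s): [2.79, 2.79, 3.14, 3.14, 3.14, 3.14].

INTERFACE

Orientations are given as a unit quaternion [x, y, z, w].
In Python, from cell import bot gives the robot as it stands.
- The arm moves only by the tool send_rows, never from a script. Its argument "moves" is a list of rows, each an object with "delta_pos": the shift along the tool's x, y, z in m, a list of three; "angular": the turn, a rotation vector about the tool's x, y, z in rad, a list of three. In form: [{"delta_pos": [dx, dy, dz], "angular": [wx, wy, wz]}, ...]. A call has exactly 10 rows; each row is the pose to reach, as a shift and turn from the pose commanded when the call began, along the tool's axes at that moment; what a row does not reach only later rows make up. A row lasts 1/12 s, in which the tool goes at most 41.7 mm and 7.16 degrees, less where a joint would pass 70% of its speed; a pose out of reach is approached as far as the arm can. A call with a gripper value outside its range is refused whole. "claw" is the opening in per cent of the stroke, from 0 (shut) to 100 (fully open), set as the call begins (left out, the last holds). The fingers move at their own pace and stop on an object; the grip force is fixed at half the most. Time passes only in rows, so rows that repeat a pose let the fingers close, or fill a call up. It gives the time, the measured TCP pose, the force, the opening and the grip force at its end, in the units of the state.
- bot.read_state(): the state, without advancing time (a new reading comes with each control period).
- bot.read_camera(name): name is "side" or "top"; returns the picture (480x640x3 uint8, red, green, blue); there is no depth.
- bot.camera_params(name): a dict with "mtx" (3x3 intrinsics, pixels), "k1" (the pictures are not rectified: a ray, as slopes to the right and down, at radius r is drawn at 1 + k1 r^2 times it, then the intrinsics apply), "R" (3x3) and "t" (3): a world point X has camera coordinates R X + t. Camera axes: x right, y down, z forward; pixel columns grow to the right and rows downward; lengths in m; the calibration is good to about 2 mm. A picture is of the moment at which its call begins. camera_params takes no time and is no camera call.
- bot.job_done(): hands the job in; it is judged then, once.
The state is a dict: "clock": time; "joint_pos": joint angles; "qvel": joint speeds; "joint_torque": joint torques, N m; "tool_pos": TCP position; "orientation": TCP orientation; "wrist_force": force on the tool from outside, world axes, zero at the start; "torque": the same for the moment, N m; "finger_gap": finger opening in m; "gripper_force": force on a finger pad.
Only numpy, scipy, OpenCV 4.12 (cv2) and the standard library are available. Lean on these libraries where they do the work, as an engineer would, in place of code of your own. Each camera call takes 0.05 s, during which the arm holds its last target. There are 200 camera calls.

## Working session

There is one attempt and no reset: what is moved stays moved. The work goes in short steps, Python scripts to look and compute and a tool call to move; the robot and the scene stay as the last step left them, time stands still between calls to the robot, and variables do not carry over. Pictures are saved under pics/ and viewed, at most 13 in all, crops included, and the job is handed in when it is done.

Besides the shell and the picture viewer there is one more tool, called after ">>>" by a JSON object that holds its "method" and its "body". send_rows: Moves the arm, as the interface text tells. Its arguments: {"type":"object","properties":{"moves":{"type":"array"},"claw":{"type":"number"}},"required":["moves"]}

```bash
mkdir -p pics; python3 - <<'E'
from cell import bot
import cv2
for n in("top","side"):
    im=bot.read_camera(n); cv2.imwrite(f"pics/{n}0.png",im[:,:,::-1]); p=bot.camera_params(n); print(n,p)
print(bot.read_state(), bot.grasp_offset)
E
```

```text
top {'mtx': array([[510.65716926,   0.        , 312.20492262],
       [  0.        , 510.65716926, 243.50815268],
       [  0.        ,   0.        ,   1.        ]]), 'k1': 0.04515895568507242, 'R': array([[-0.17155791, -0.98516295, -0.00467316],
       [-0.96377636,  0.1688131 , -0.20648791],
       [ 0.20421313, -0.03092076, -0.97843799]]), 't': array([-0.0211231 ,  0.59247128,  1.05363493])}
side {'mtx': array([[530.4439278 ,   0.        , 309.09281175],
       [  0.        , 530.4439278 , 227.07762886],
       [  0.        ,   0.        ,   1.        ]]), 'k1': -0.004222918930610543, 'R': array([[-0.98486649, -0.17330137,  0.00215149],
       [-0.10533344,  0.58865646, -0.80149139],
       [ 0.13763306, -0.78958863, -0.59800245]]), 't': array([0.50840095, 0.2399078 , 0.87010816])}
{'clock': 0.1, 'joint_pos': array([-1.28279292e+00,  4.86780921e-02,  9.77127179e-02,  1.62200302e+00,
       -6.46604890e-06,  1.44300445e+00]), 'qvel': array([-0.00014463, -0.00292874,  0.00411483, -0.00213233,  0.00142382,
        0.00097543]), 'joint_torque': array([ 2.26578690e-03, -3.39852154e+01,  3.20936179e+01,  1.58723351e-02,
       -9.81467247e-05, -3.33103358e-06]), 'tool_pos': array([ 0.21192981, -0.47987381,  0.30281237]), 'orientation': array([ 9.78466433e-01,  2.06403149e-01, -9.01271115e-05, -1.08229118e-03]), 'wrist_force': array([ 0.35501931, -0.57382558, -0.13103062]), 'torque': array([-0.04788691,  0.00513951, -0.02840508]), 'gripper_force': 0.0, 'finger_gap': 0.08537707231271155} 0.0539
```

View pics/top0.png

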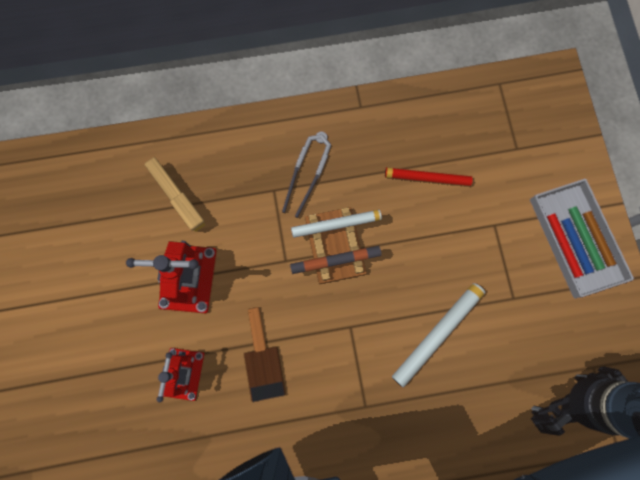

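View pics/side0.png

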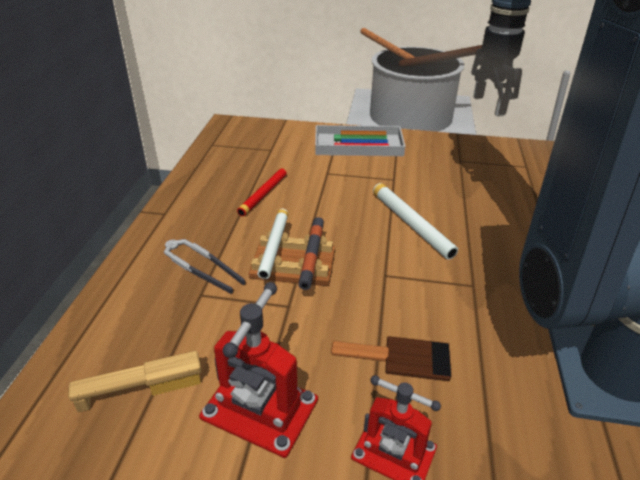

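Candidates for the pipe, in top-view pixels: the bright tube in the cradle (337,223), the large bright tube on the bench (440,335) and the red tube (430,178). The pipe is the one in the cradle. Candidates for the vise: large (187,275) and small (181,373); I expect the large one, and will check its size.

```bash
cat > h.py <<'E'
import numpy as np, cv2
from cell import bot
from scipy.spatial.transform import Rotation as Rn
P={n:bot.camera_params(n) for n in("top","side")}
def proj(n,X):
    p=P[n]; c=np.atleast_2d(X)@p["R"].T+p["t"]; s=c[:,:2]/c[:,2:]
    s=s*(1+p["k1"]*(s**2).sum(1,keepdims=True)); return s*p["mtx"][0,0]+p["mtx"][:2,2]
def ray(n,uv):
    p=P[n]; d=(np.array(uv,float)-p["mtx"][:2,2])/p["mtx"][0,0]; s=d.copy()
    for _ in range(10): s=d/(1+p["k1"]*(s**2).sum())
    R=p["R"]; return -R.T@p["t"], R.T@np.r_[s,1]
def onz(n,uv,z):
    o,d=ray(n,uv); return o+d*(z-o[2])/d[2]
def frame(x,y,yaw,pts):
    c,s=np.cos(yaw),np.sin(yaw); pts=np.atleast_2d(pts).astype(float)
    return np.c_[x+c*pts[:,0]-s*pts[:,1], y+s*pts[:,0]+c*pts[:,1], pts[:,2]]
E
python3 - <<'E'
from h import *
t=cv2.imread("pics/top0.png"); s=cv2.imread("pics/side0.png")
def crop(i,x,y): return cv2.resize(i[y:y+100,x:x+133],(400,300),interpolation=cv2.INTER_CUBIC)
a=crop(t,110,225); b=crop(t,275,195)
c=cv2.resize(s[280:455,190:423],(400,300),interpolation=cv2.INTER_CUBIC); d=crop(s,220,195)
cv2.imwrite("pics/c1.png",np.vstack([np.hstack([a,b]),np.hstack([c,d])]))
for uv in [(161,305),(208,308),(213,250),(169,397),(193,397),(198,351)]: print(uv,onz("top",uv,.014).round(3))
for uv in [(295,232),(380,215)]: print(onz("top",uv,.05).round(4))
E
```

```text
(161, 305) [0.511 0.23  0.014]
(208, 308) [0.486 0.128 0.014]
(213, 250) [0.614 0.1   0.014]
(169, 397) [0.313 0.234 0.014]
(193, 397) [0.304 0.184 0.014]
(198, 351) [0.397 0.162 0.014]
[ 0.6148 -0.09    0.05  ]
[ 0.6204 -0.2832  0.05  ]
```

View pics/c1.png

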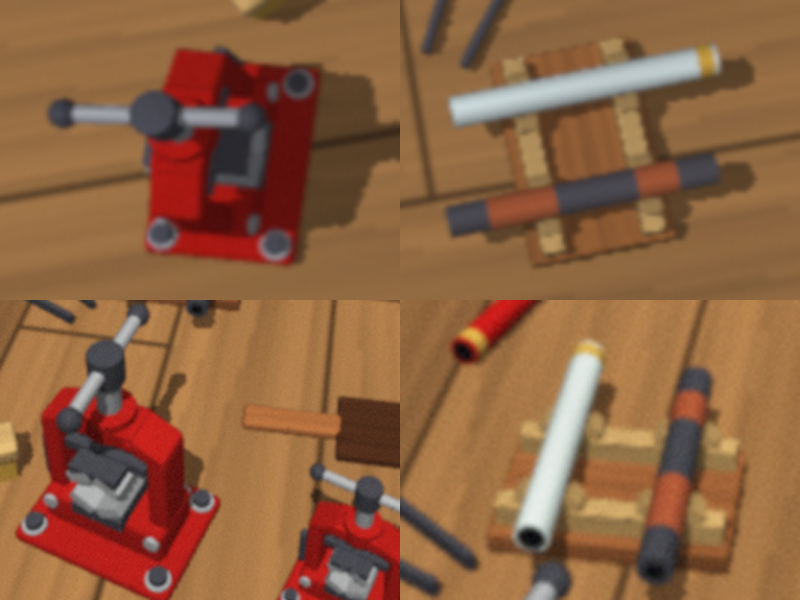

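```bash
cat > fit.py <<'E'
from h import *
from scipy.optimize import least_squares
T=np.array
def res(q):
    f=frame(*q[:3],[[s*.075,u*.056,z] for z in(.014,0) for s,u in((1,1),(1,-1),(-1,-1),(-1,1))]);return f
# silhouette fit of foot outline: convex hull corner observations
obsT=T([(216.7,246.7),(207.3,313),(158.7,308.3)]); obsS=T([(200.5,416.9),(289,453.6),(317,393.6)])
def r(q,full=False):
    f=res(q); t=proj("top",f); s=proj("side",f); out=[]
    for o in obsT: out.append((t[np.argmin(((t[:4]-o)**2).sum(1))]-o))
    for o in obsS: out.append((s[np.argmin(((s[:4]-o)**2).sum(1))]-o))
    return T(out).ravel()
best=min((least_squares(r,[.55,.17,y],loss="soft_l1") for y in np.arange(0,6.28,.2)),key=lambda a:a.cost)
for y in (0,): print("vise",best.x.round(4),np.degrees(best.x[2]),best.fun.reshape(-1,2).round(1).tolist())
v=best.x
def rb(q):
    b=[[v[0]+k*.0585*np.cos(q[0]),v[1]+k*.0585*np.sin(q[0]),q[1]] for k in(1,-1)]
    b=T(b)+T([q[2],q[3],0])
    return np.r_[(proj("top",b)-T([(130.7,262.7),(193.3,264)])).ravel(),(proj("side",b)-T([(230.8,349.3),(269.8,287)])).ravel()]
bb=min((least_squares(rb,[y,.2,0,0]) for y in np.arange(0,6.28,.5)),key=lambda a:a.cost); print("bar",bb.x.round(4),bb.fun.round(1))
def rp(q):
    e=frame(*q[:3],[[0,.1,q[3]],[0,-.1,q[3]]])
    return np.r_[(proj("top",e)-T([(293,231.7),(380.3,215)])).ravel(),(proj("side",e)-T([(264,274.3),(284,211)])).ravel()]
pp=least_squares(rp,[.617,-.187,0,.05]); print("pipe",pp.x.round(4),pp.fun.round(1))
E
python3 fit.py
python3 - <<'E'
from h import *
for n in P: print(n,(-P[n]["R"].T@P[n]["t"]).round(3))
E
```

```text
vise [0.5618 0.1674 2.8969] 165.97802601326663 [[-1.7, -0.1], [0.0, -0.1], [-1.9, 1.1], [-2.2, -1.8], [-0.0, 0.1], [3.3, -1.8]]
bar [ 1.3818e+00  2.0200e-01  1.4000e-03 -4.0000e-04] [-0.1 -0.5 -0.3 -0.9  0.4 -0.3  0.5  0.6]
pipe [ 0.619  -0.1847  0.0236  0.0484] [-0.4  0.   0.2 -0.3  0.2 -1.2  0.2  1.4]
top [ 0.352 -0.088  1.153]
side [0.406 0.634 0.712]
```

```bash
cat >> h.py <<'E'
def plan(p,yaw,pitch=0):
    """move to TCP p, tool x axis at yaw deg, tool down -> tool-frame shift and rotvec"""
    s=bot.read_state(); R0=Rn.from_quat(s["orientation"])
    R1=Rn.from_euler("z",yaw,degrees=True)*Rn.from_euler("x",180,degrees=True)*Rn.from_euler("y",pitch,degrees=True)
    print("d",R0.inv().apply(np.array(p)-s["tool_pos"]).round(4),"w",(R0.inv()*R1).as_rotvec().round(4), "now",s["tool_pos"].round(4),s["clock"])
E
python3 -c "
from h import *
plan([.621,-.267,.2],91.35)"
```

```text
d [ 0.4602 -0.0293  0.103 ] w [-0.0017 -0.0015 -1.1786] now [ 0.2119 -0.4799  0.3028] 0.1
```

>>> {"method": "send_rows", "body": {"moves": [{"delta_pos": [0.03,-0.002,0.005],"angular": [0,0,-0.1]},{"delta_pos": [0.07,-0.004,0.01],"angular": [0,0,-0.2]},{"delta_pos": [0.11,-0.007,0.02],"angular": [0,0,-0.31]},{"delta_pos": [0.15,-0.01,0.03],"angular": [0,0,-0.42]},{"delta_pos": [0.19,-0.012,0.04],"angular": [0,0,-0.53]},{"delta_pos": [0.23,-0.015,0.05],"angular": [0,0,-0.64]},{"delta_pos": [0.27,-0.017,0.06],"angular": [0,0,-0.76]},{"delta_pos": [0.31,-0.02,0.07],"angular": [0,0,-0.88]},{"delta_pos": [0.35,-0.022,0.08],"angular": [0,0,-1.0]},{"delta_pos": [0.39,-0.025,0.085],"angular": [0,0,-1.1]}], "claw": 68}}

```text
clock: 0.93
tool_pos: [0.5596, -0.2982, 0.2164]
orientation: [0.724, 0.689, -0.0, -0.002]
wrist_force: [0.4, -0.7, 0.3]
finger_gap: 0.058
gripper_force: 0.0
```

```bash
python3 -c "
from h import *
plan([.621,-.267,.17],91.35)"
```

```text
d [0.0341 0.0599 0.0463] w [-0.0029 -0.0017 -0.0728] now [ 0.5596 -0.2982  0.2164] 0.9333
```

>>> {"method": "send_rows", "body": {"moves": [{"delta_pos": [0.01,0.015,0.01],"angular": [0,0,-0.03]},{"delta_pos": [0.02,0.03,0.02],"angular": [0,0,-0.06]},{"delta_pos": [0.03,0.045,0.03],"angular": [0,0,-0.07]},{"delta_pos": [0.034,0.06,0.046],"angular": [0,0,-0.073]},{"delta_pos": [0.034,0.06,0.046],"angular": [0,0,-0.073]},{"delta_pos": [0.034,0.06,0.046],"angular": [0,0,-0.073]},{"delta_pos": [0.034,0.06,0.046],"angular": [0,0,-0.073]},{"delta_pos": [0.034,0.06,0.046],"angular": [0,0,-0.073]},{"delta_pos": [0.034,0.06,0.046],"angular": [0,0,-0.073]},{"delta_pos": [0.034,0.06,0.046],"angular": [0,0,-0.073]}]}}

```text
clock: 1.77
tool_pos: [0.6203, -0.27, 0.1743]
orientation: [0.701, 0.713, 0.0, 0.001]
wrist_force: [-0.3, 0.1, 0.6]
finger_gap: 0.058
gripper_force: 0.0
```

```bash
python3 - <<'E'
from h import *
plan([.621,-.267,.104],91.35)
t=bot.read_camera("top")[:,:,::-1];s=bot.read_camera("side")[:,:,::-1]
a=cv2.resize(t[150:300,260:460],(400,300),interpolation=2);b=cv2.resize(s[110:310,200:467],(400,300),interpolation=2)
cv2.imwrite("pics/c2.png",np.hstack([a,b]))
E
```

```text
d [0.003  0.0007 0.0703] w [ 0.0015  0.001  -0.0066] now [ 0.6203 -0.27    0.1743] 1.7667
```

View pics/c2.png

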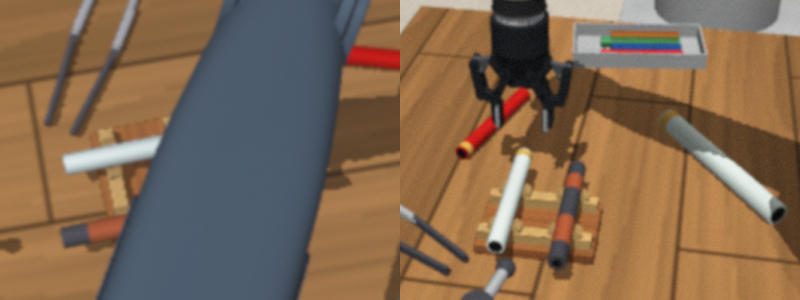

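The side view shows the open fingers (crop pixels 497 and 548) centred over the band end of the cradle pipe (523,155). I'm going down to grip it.

>>> {"method": "send_rows", "body": {"moves": [{"delta_pos": [0.003,0.001,0.02],"angular": [0,0,-0.006]},{"delta_pos": [0.003,0.001,0.04],"angular": [0,0,-0.006]},{"delta_pos": [0.003,0.001,0.055],"angular": [0,0,-0.006]},{"delta_pos": [0.003,0.001,0.065],"angular": [0,0,-0.006]},{"delta_pos": [0.003,0.001,0.07],"angular": [0,0,-0.006]},{"delta_pos": [0.003,0.001,0.07],"angular": [0,0,-0.006]},{"delta_pos": [0.003,0.001,0.07],"angular": [0,0,-0.006]},{"delta_pos": [0.003,0.001,0.07],"angular": [0,0,-0.006]},{"delta_pos": [0.003,0.001,0.07],"angular": [0,0,-0.006]},{"delta_pos": [0.003,0.001,0.07],"angular": [0,0,-0.006]}]}}

```text
clock: 2.7
tool_pos: [0.6221, -0.2666, 0.1043]
orientation: [0.699, 0.716, 0.0, 0.001]
wrist_force: [-0.0, -0.6, -0.2]
finger_gap: 0.0582
gripper_force: 0.0
```

>>> {"method": "send_rows", "body": {"moves": [{"delta_pos": [0,0,0],"angular": [0,0,0]},{"delta_pos": [0,0,0],"angular": [0,0,0]},{"delta_pos": [0,0,0],"angular": [0,0,0]},{"delta_pos": [0,0,0],"angular": [0,0,0]},{"delta_pos": [0,0,0],"angular": [0,0,0]},{"delta_pos": [0,0,0],"angular": [0,0,0]},{"delta_pos": [0,0,0],"angular": [0,0,0]},{"delta_pos": [0,0,0],"angular": [0,0,0]},{"delta_pos": [0,0,0],"angular": [0,0,0]},{"delta_pos": [0,0,0],"angular": [0,0,0]}], "claw": 0}}

```text
clock: 3.53
tool_pos: [0.6219, -0.2664, 0.1033]
orientation: [0.699, 0.715, 0.0, 0.001]
wrist_force: [3.1, -0.8, 1.0]
finger_gap: 0.0225
gripper_force: 58.7
```

>>> {"method": "send_rows", "body": {"moves": [{"delta_pos": [0,0,-0.005],"angular": [0,0,0]},{"delta_pos": [0,0,-0.015],"angular": [0,0,0]},{"delta_pos": [0,0,-0.03],"angular": [0,0,0]},{"delta_pos": [0,0,-0.045],"angular": [0,0,0]},{"delta_pos": [0,0,-0.06],"angular": [0,0,0]},{"delta_pos": [0,0,-0.075],"angular": [0,0,0]},{"delta_pos": [0,0,-0.09],"angular": [0,0,0]},{"delta_pos": [0,0,-0.095],"angular": [0,0,0]},{"delta_pos": [0,0,-0.1],"angular": [0,0,0]},{"delta_pos": [0,0,-0.1],"angular": [0,0,0]}]}}

```text
clock: 4.37
tool_pos: [0.6214, -0.2662, 0.2037]
orientation: [0.699, 0.716, -0.0, 0.0]
wrist_force: [0.3, 0.0, -2.4]
finger_gap: 0.0219
gripper_force: 58.8
```

```bash
python3 - <<'E'
from h import *
v=np.array([.563,.167]);yd=np.array([np.sin(np.radians(14)),np.cos(np.radians(14))])
print("grip at -233:",v-yd*.233)
g=v-yd*.233
plan([g[0],g[1],.2],91.35-15.3)
t=bot.read_camera("top")[:,:,::-1];s=bot.read_camera("side")[:,:,::-1]
cv2.imwrite("pics/t3.png",t);cv2.imwrite("pics/s3.png",s)
a=cv2.resize(t[150:300,260:460],(400,300),interpolation=2);b=cv2.resize(s[80:280,200:467],(400,300),interpolation=2)
cv2.imwrite("pics/c3.png",np.hstack([a,b]))
E
```

```text
grip at -233: [ 0.5066322 -0.0590789]
d [ 0.2099 -0.1097  0.0036] w [1.000e-04 4.000e-04 2.675e-01] now [ 0.6214 -0.2662  0.2037] 4.3667
```

View pics/c3.png

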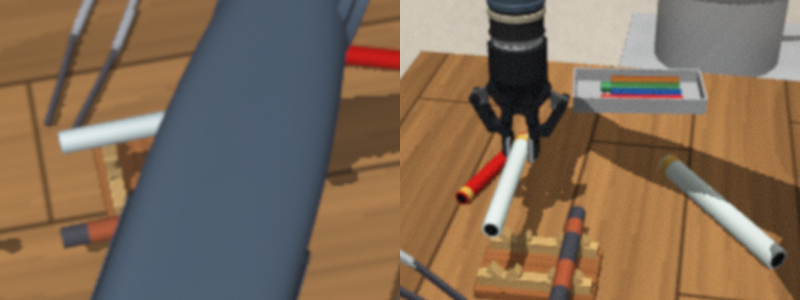

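The pipe is held, with the stub undisturbed. Its free end is at side (262,233) and top (291,220.5).

```bash
python3 - <<'E'
from h import *
from scipy.optimize import least_squares
o=least_squares(lambda X:np.r_[(proj("top",X)[0]-[291.3,220.5]),(proj("side",X)[0]-[262.1,233.3])],[.62,-.08,.15]); print(o.x.round(4),o.fun.round(1))
print("expected level end", .6219-.0236*.182,-.2664+.182,.15)
E
```

```text
[ 0.617  -0.0865  0.1413] [ 0.1  0.5 -0.5 -0.1]
expected level end 0.6176048 -0.08440000000000003 0.15
```

```bash
python3 - <<'E'
from h import *
plan([.5066,-.0591,.2],76.05,2.2)
E
```

```text
d [ 0.2096 -0.1093  0.0022] w [-0.0071  0.0376  0.2674] now [ 0.6209 -0.266   0.2018] 4.4667
```

>>> {"method": "send_rows", "body": {"moves": [{"delta_pos": [0.01,-0.005,0],"angular": [0,0.005,0.02]},{"delta_pos": [0.035,-0.018,0],"angular": [0,0.01,0.05]},{"delta_pos": [0.06,-0.032,0],"angular": [0,0.015,0.08]},{"delta_pos": [0.085,-0.045,0],"angular": [0,0.02,0.11]},{"delta_pos": [0.11,-0.058,0],"angular": [0,0.025,0.14]},{"delta_pos": [0.135,-0.071,0],"angular": [0,0.03,0.17]},{"delta_pos": [0.16,-0.084,0],"angular": [0,0.035,0.2]},{"delta_pos": [0.185,-0.097,0],"angular": [-0.003,0.0376,0.23]},{"delta_pos": [0.2,-0.104,0],"angular": [-0.005,0.0376,0.25]},{"delta_pos": [0.209,-0.109,0.002],"angular": [-0.007,0.0376,0.267]}]}}

```text
clock: 5.3
tool_pos: [0.5055, -0.0578, 0.1998]
orientation: [0.787, 0.616, 0.015, -0.012]
wrist_force: [0.4, -0.2, -2.4]
finger_gap: 0.0224
gripper_force: 59.1
```

```bash
python3 - <<'E'
from h import *
plan([.5066,-.0591,.137],76.05,2.2)
E
```

```text
d [-0.0034  0.0014  0.0627] w [-0.0011 -0.0001  0.0012] now [ 0.5055 -0.0578  0.1998] 5.3
```

>>> {"method": "send_rows", "body": {"moves": [{"delta_pos": [-0.003,0.001,0.01],"angular": [0,0,0]},{"delta_pos": [-0.003,0.001,0.02],"angular": [0,0,0]},{"delta_pos": [-0.003,0.001,0.035],"angular": [0,0,0]},{"delta_pos": [-0.003,0.001,0.05],"angular": [0,0,0]},{"delta_pos": [-0.003,0.001,0.058],"angular": [0,0,0]},{"delta_pos": [-0.003,0.001,0.062],"angular": [0,0,0]},{"delta_pos": [-0.003,0.001,0.062],"angular": [0,0,0]},{"delta_pos": [-0.003,0.001,0.062],"angular": [0,0,0]},{"delta_pos": [-0.003,0.001,0.062],"angular": [0,0,0]},{"delta_pos": [-0.003,0.001,0.062],"angular": [0,0,0]}]}}

```text
clock: 6.13
tool_pos: [0.5092, -0.0611, 0.1399]
orientation: [0.787, 0.616, 0.016, -0.01]
wrist_force: [-0.8, -0.4, -2.2]
finger_gap: 0.0223
gripper_force: 59.1
```

```bash
python3 - <<'E'
from h import *
st=bot.read_state();print(st["tool_pos"],st["wrist_force"].round(1))
t=bot.read_camera("top")[:,:,::-1].copy();s=bot.read_camera("side")[:,:,::-1].copy()
cv2.imwrite("pics/t4.png",t);cv2.imwrite("pics/s4.png",s)
a=cv2.resize(t[225:325,130:263],(400,300),interpolation=2);b=cv2.resize(s[250:450,190:390],(600,600),interpolation=2)
# overlay: foot outline + vee axis for v=(.563,.167,-14deg)
v=(.563,.167,np.radians(-14))
f=frame(*v,[[i*.075,j*.056,.014] for i,j in((1,1),(1,-1),(-1,-1),(-1,1),(1,1))]+[[0,-.035,.079],[0,.035,.079]])
pt=(proj("top",f)-[130,225])*3; ps=(proj("side",f)-[190,250])*3
for im,p in((a,pt),(b,ps)):
    p=p.astype(int); cv2.polylines(im,[p[:5]],0,(0,255,255),1); cv2.line(im,p[5].tolist(),p[6].tolist(),(255,255,0),1)
o=np.zeros((600,800,3),np.uint8);o[:,:500]=b[:,:500];o[:300,500:]=a[:,:300];cv2.imwrite("pics/c4.png",o)
E
```

```text
[ 0.50915475 -0.06109567  0.13992432] [-0.8 -0.4 -2.2]
```

View pics/c4.png

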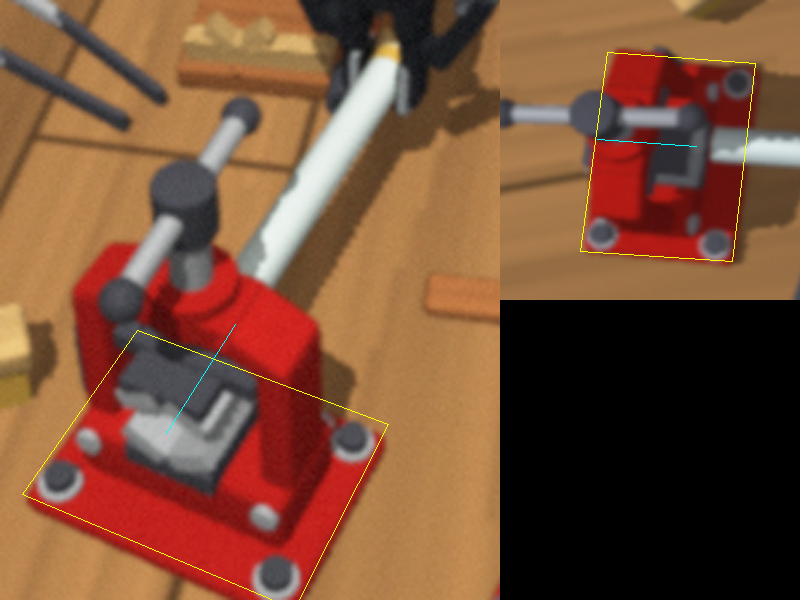

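Overlay agrees with the picture: foot outline within about 1 px. The pipe's front end, at top-crop (712,146), lies on the vee's axis line. I'll lower about 3 mm and push in, watching the force.

```bash
python3 - <<'E'
from h import *
v=np.array([.563,.167]);yd=np.array([np.sin(np.radians(14)),np.cos(np.radians(14))])
xd=np.array([yd[1],-yd[0]]);p=bot.read_state()["tool_pos"];print("lat",(p[:2]-v)@xd,"along",(p[:2]-v)@yd)
for a in(.23,.19,.124): plan([*(v-yd*a),.1365],76.05,2.2)
E
```

```text
lat 0.002751147856227346 along -0.23425608098446016
d [ 0.0041 -0.0028  0.0035] w [0.0037 0.0004 0.0005] now [ 0.509  -0.061   0.1398] 6.2333
d [ 0.0441 -0.0027  0.005 ] w [0.0037 0.0004 0.0005] now [ 0.509  -0.061   0.1398] 6.2333
d [ 0.1101 -0.0026  0.0075] w [0.0037 0.0004 0.0005] now [ 0.509  -0.061   0.1398] 6.2333
```

>>> {"method": "send_rows", "body": {"moves": [{"delta_pos": [0.0,-0.002,0.0033],"angular": [0.003,0,0]},{"delta_pos": [0.0,-0.002,0.0033],"angular": [0.003,0,0]},{"delta_pos": [0.003,-0.002,0.0035],"angular": [0.003,0,0]},{"delta_pos": [0.009,-0.002,0.0037],"angular": [0.003,0,0]},{"delta_pos": [0.016,-0.002,0.004],"angular": [0.003,0,0]},{"delta_pos": [0.023,-0.002,0.0043],"angular": [0.003,0,0]},{"delta_pos": [0.03,-0.002,0.0045],"angular": [0.003,0,0]},{"delta_pos": [0.037,-0.002,0.0048],"angular": [0.003,0,0]},{"delta_pos": [0.042,-0.002,0.005],"angular": [0.003,0,0]},{"delta_pos": [0.044,-0.002,0.005],"angular": [0.003,0,0]}]}}

```text
clock: 7.07
tool_pos: [0.5173, -0.0163, 0.1355]
orientation: [0.787, 0.617, 0.015, -0.012]
wrist_force: [0.3, 0.0, -1.9]
finger_gap: 0.022
gripper_force: 59.1
```

```bash
python3 - <<'E'
from h import *
v=np.array([.563,.167]);yd=np.array([np.sin(np.radians(14)),np.cos(np.radians(14))])
xd=np.array([yd[1],-yd[0]]);st=bot.read_state();p=st["tool_pos"];print("lat",(p[:2]-v)@xd,"along",(p[:2]-v)@yd,st["wrist_force"].round(1),st["torque"].round(2))
plan([*(v-yd*.124),.1365],76.05,2.2)
E
```

```text
lat -3.8479318824936194e-05 along -0.1889297771177825 [ 0.3  0.  -1.9] [-0.23  0.07 -0.02]
d [0.0649 0.0002 0.0015] w [-0.0012  0.      0.0018] now [ 0.5173 -0.0163  0.1355] 7.0667
```

>>> {"method": "send_rows", "body": {"moves": [{"delta_pos": [0.004,0,0],"angular": [0,0,0]},{"delta_pos": [0.011,0,0],"angular": [0,0,0]},{"delta_pos": [0.018,0,0.0005],"angular": [0,0,0]},{"delta_pos": [0.025,0,0.0005],"angular": [0,0,0]},{"delta_pos": [0.032,0,0.001],"angular": [0,0,0]},{"delta_pos": [0.039,0,0.001],"angular": [0,0,0]},{"delta_pos": [0.046,0,0.001],"angular": [0,0,0]},{"delta_pos": [0.053,0,0.0015],"angular": [0,0,0]},{"delta_pos": [0.06,0,0.0015],"angular": [0,0,0]},{"delta_pos": [0.065,0,0.0015],"angular": [0,0,0]}]}}

```text
clock: 7.9
tool_pos: [0.5329, 0.0466, 0.1365]
orientation: [0.787, 0.616, 0.015, -0.012]
wrist_force: [0.4, -0.2, -3.4]
finger_gap: 0.0225
gripper_force: 59.0
```

```bash
python3 - <<'E'
from h import *
v=np.array([.563,.167]);yd=np.array([np.sin(np.radians(14)),np.cos(np.radians(14))])
xd=np.array([yd[1],-yd[0]]);st=bot.read_state();p=st["tool_pos"];print("lat",(p[:2]-v)@xd,"along",(p[:2]-v)@yd,st["wrist_force"].round(1),st["torque"].round(2))
plan([*(v-yd*.124),.1315],76.05,2.2)
t=bot.read_camera("top")[:,:,::-1].copy();s=bot.read_camera("side")[:,:,::-1].copy()
cv2.imwrite("pics/t5.png",t);cv2.imwrite("pics/s5.png",s)
a=cv2.resize(t[225:325,130:230],(300,300),interpolation=2);b=cv2.resize(s[250:450,190:357],(500,600),interpolation=2)
o=np.zeros((600,800,3),np.uint8);o[:,:500]=b;o[:300,500:]=a;cv2.imwrite("pics/c5.png",o)
E
```

```text
lat -0.00010802546268386205 along -0.12414635537762957 [ 0.4 -0.2 -3.4] [-0.36  0.03 -0.06]
d [-0.      0.0001  0.005 ] w [-0.0012  0.0002  0.0009] now [0.5329 0.0466 0.1365] 7.9
```

View pics/c5.png

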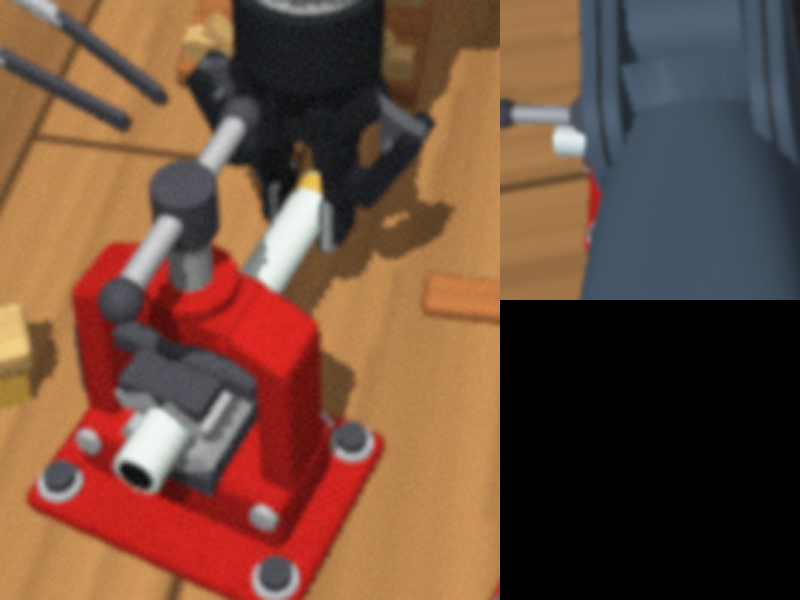

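The pipe is through the jaws: its mouth shows at side-crop (133,472), in front of the lower jaw.

```bash
python3 - <<'E'
from h import *
v=np.array([.563,.167]);yd=np.array([np.sin(np.radians(14)),np.cos(np.radians(14))]);xd=np.array([yd[1],-yd[0]])
for z in(.079,.083,.087):
  q=onz("side",(190+133/3,250+472/3),z)[:2]-v; print(z,"lat",q@xd,"along",q@yd)
E
```

```text
0.079 lat 0.0038421091735057243 along 0.05921739725273966
0.083 lat 0.0021414792134306204 along 0.06146806280335962
0.087 lat 0.0004408492533556242 along 0.0637187283539796
```

>>> {"method": "send_rows", "body": {"moves": [{"delta_pos": [0.002,0,0],"angular": [0,0,0]},{"delta_pos": [0.004,0,0],"angular": [0,0,0]},{"delta_pos": [0.006,0,0],"angular": [0,0,0]},{"delta_pos": [0.006,0,0.001],"angular": [0,0,0]},{"delta_pos": [0.006,0,0.0015],"angular": [0,0,0]},{"delta_pos": [0.006,0,0.002],"angular": [0,0,0]},{"delta_pos": [0.006,0,0.0025],"angular": [0,0,0]},{"delta_pos": [0.006,0,0.003],"angular": [0,0,0]},{"delta_pos": [0.006,0,0.003],"angular": [0,0,0]},{"delta_pos": [0.006,0,0.003],"angular": [0,0,0]}]}}

```text
clock: 8.83
tool_pos: [0.5342, 0.0516, 0.1337]
orientation: [0.787, 0.616, 0.015, -0.012]
wrist_force: [-0.3, -0.4, -1.7]
finger_gap: 0.0223
gripper_force: 59.0
```

```bash
python3 - <<'E'
from h import *
st=bot.read_state();print(st["tool_pos"],st["wrist_force"].round(1),st["torque"].round(2))
E
```

```text
[0.53416629 0.05157763 0.13368056] [-0.3 -0.4 -1.7] [-0.23  0.07  0.  ]
```

>>> {"method": "send_rows", "body": {"moves": [{"delta_pos": [0,0,0.0005],"angular": [0,0,0]},{"delta_pos": [0,0,0.001],"angular": [0,0,0]},{"delta_pos": [0,0,0.0015],"angular": [0,0,0]},{"delta_pos": [0,0,0.002],"angular": [0,0,0]},{"delta_pos": [0,0,0.0025],"angular": [0,0,0]},{"delta_pos": [0,0,0.003],"angular": [0,0,0]},{"delta_pos": [0,0,0.003],"angular": [0,0,0]},{"delta_pos": [0,0,0.003],"angular": [0,0,0]},{"delta_pos": [0,0,0.003],"angular": [0,0,0]},{"delta_pos": [0,0,0.003],"angular": [0,0,0]}]}}

```text
clock: 9.67
tool_pos: [0.5342, 0.0517, 0.1308]
orientation: [0.787, 0.616, 0.015, -0.012]
wrist_force: [-0.7, 0.1, -1.6]
finger_gap: 0.0227
gripper_force: 59.0
```

```bash
python3 - <<'E'
from h import *
st=bot.read_state();print(st["tool_pos"],st["wrist_force"].round(1),st["torque"].round(2))
E
```

```text
[0.53419709 0.05174045 0.1307559 ] [-0.7  0.1 -1.6] [-0.17  0.07  0.03]
```

>>> {"method": "send_rows", "body": {"moves": [{"delta_pos": [0,0,0.0003],"angular": [0,0,0]},{"delta_pos": [0,0,0.0006],"angular": [0,0,0]},{"delta_pos": [0,0,0.001],"angular": [0,0,0]},{"delta_pos": [0,0,0.0013],"angular": [0,0,0]},{"delta_pos": [0,0,0.0016],"angular": [0,0,0]},{"delta_pos": [0,0,0.002],"angular": [0,0,0]},{"delta_pos": [0,0,0.002],"angular": [0,0,0]},{"delta_pos": [0,0,0.002],"angular": [0,0,0]},{"delta_pos": [0,0,0.002],"angular": [0,0,0]},{"delta_pos": [0,0,0.002],"angular": [0,0,0]}]}}

```text
clock: 10.5
tool_pos: [0.5343, 0.0517, 0.1289]
orientation: [0.787, 0.616, 0.015, -0.012]
wrist_force: [-1.7, -1.4, 1.1]
finger_gap: 0.0221
gripper_force: 59.2
```

```bash
python3 - <<'E'
from h import *
st=bot.read_state();print(st["tool_pos"],st["wrist_force"].round(1),st["torque"].round(2))
E
```

```text
[0.53426516 0.05166311 0.12887408] [-1.7 -1.4  1.1] [-0.24  0.24  0.08]
```

>>> {"method": "send_rows", "body": {"moves": [{"delta_pos": [0.001,0,0],"angular": [0,0,0]},{"delta_pos": [0.002,0,0],"angular": [0,0,0]},{"delta_pos": [0.003,0,0],"angular": [0,0,0]},{"delta_pos": [0.004,0,0],"angular": [0,0,0]},{"delta_pos": [0.005,0,0],"angular": [0,0,0]},{"delta_pos": [0.005,0,0],"angular": [0,0,0]},{"delta_pos": [0.005,0,0.0003],"angular": [0,0,0]},{"delta_pos": [0.005,0,0.0006],"angular": [0,0,0]},{"delta_pos": [0.005,0,0.001],"angular": [0,0,0]},{"delta_pos": [0.005,0,0.001],"angular": [0,0,0]}]}}

```text
clock: 11.33
tool_pos: [0.5354, 0.0569, 0.128]
orientation: [0.787, 0.616, 0.015, -0.012]
wrist_force: [-3.8, -0.3, 2.6]
finger_gap: 0.0223
gripper_force: 59.5
```

```bash
python3 - <<'E'
from h import *
st=bot.read_state();print(st["tool_pos"],st["wrist_force"].round(1),st["torque"].round(2))
E
```

```text
[0.53543385 0.05685366 0.12804722] [-3.8 -0.3  2.6] [-0.1   0.54  0.23]
```

>>> {"method": "send_rows", "body": {"moves": [{"delta_pos": [0,0,0],"angular": [0,0,0]},{"delta_pos": [0,0,0],"angular": [0,0,0]},{"delta_pos": [0,0,0],"angular": [0,0,0]},{"delta_pos": [0,0,0],"angular": [0,0,0]},{"delta_pos": [0,0,0],"angular": [0,0,0]},{"delta_pos": [0,0,0],"angular": [0,0,0]},{"delta_pos": [0,0,0],"angular": [0,0,0]},{"delta_pos": [0,0,0],"angular": [0,0,0]},{"delta_pos": [0,0,0],"angular": [0,0,0]},{"delta_pos": [0,0,0],"angular": [0,0,0]}], "claw": 70}}

```text
clock: 12.17
tool_pos: [0.5355, 0.0567, 0.1279]
orientation: [0.787, 0.616, 0.015, -0.012]
wrist_force: [-0.5, 0.0, 0.2]
finger_gap: 0.0596
gripper_force: 0.0
```

```bash
python3 - <<'E'
from h import *
v=np.array([.563,.167]);yd=np.array([np.sin(np.radians(14)),np.cos(np.radians(14))])
plan([*(v-yd*.155),.22],76)
plan([*(v-yd*.155),.28],76)
E
```

```text
d [-0.0377 -0.0001 -0.0936] w [-0.0011 -0.0381  0.0013] now [0.5355 0.0567 0.1279] 12.1667
d [-0.0355 -0.0002 -0.1535] w [-0.0011 -0.0381  0.0013] now [0.5355 0.0567 0.1279] 12.1667
```

>>> {"method": "send_rows", "body": {"moves": [{"delta_pos": [-0.01,0,0],"angular": [0,0,0]},{"delta_pos": [-0.02,0,-0.005],"angular": [0,0,0]},{"delta_pos": [-0.035,0,-0.015],"angular": [0,-0.01,0]},{"delta_pos": [-0.037,0,-0.03],"angular": [0,-0.02,0]},{"delta_pos": [-0.037,0,-0.05],"angular": [0,-0.03,0]},{"delta_pos": [-0.037,0,-0.075],"angular": [0,-0.038,0]},{"delta_pos": [-0.036,0,-0.1],"angular": [0,-0.038,0]},{"delta_pos": [-0.036,0,-0.125],"angular": [0,-0.038,0]},{"delta_pos": [-0.036,0,-0.15],"angular": [0,-0.038,0]},{"delta_pos": [-0.036,0,-0.153],"angular": [0,-0.038,0]}]}}

```text
clock: 13.0
tool_pos: [0.5272, 0.0143, 0.2864]
orientation: [0.788, 0.616, 0.003, 0.003]
wrist_force: [0.5, 0.5, 1.1]
finger_gap: 0.0597
gripper_force: 0.0
```

```bash
python3 - <<'E'
from h import *
s=bot.read_camera("side")[:,:,::-1].copy();t=bot.read_camera("top")[:,:,::-1].copy()
cv2.imwrite("pics/s6.png",s)
b=cv2.resize(s[250:450,190:357],(500,600),interpolation=2);a=cv2.resize(t[225:325,100:200],(300,300),interpolation=2)
o=np.zeros((600,800,3),np.uint8);o[:,:500]=b;o[:300,500:]=a;cv2.imwrite("pics/c6.png",o)
E
```

```text
(no output)
```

View pics/c6.png

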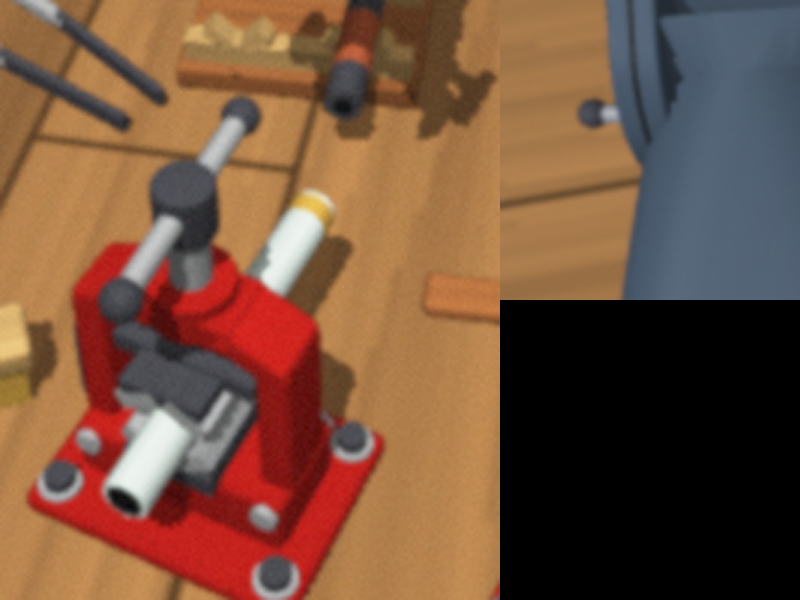

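The pipe is in the vee, with its mouth at side-crop (124,498) and band end at (317,203). Checking that it lies level and centred.

```bash
python3 - <<'E'
from h import *
v=np.array([.563,.167]);yd=np.array([np.sin(np.radians(14)),np.cos(np.radians(14))]);xd=np.array([yd[1],-yd[0]])
for uv in((124,498),(317,203)):
  q=onz("side",(190+uv[0]/3,250+uv[1]/3),.079)[:2]-v; print("lat",q@xd,"along",q@yd)
# bar: above-axis target, tool y at bar+33deg
for yaw in(79.2+33+90,): plan([.563,.167,.29],yaw)
print(bot.read_state()["joint_pos"])
E
```

```text
lat 0.0006876218668216119 along 0.07254301414454634
lat -0.00180181215477747 along -0.12651585876848132
d [ 0.1566 -0.0012 -0.0078] w [ 0.0025  0.0043 -2.2025] now [0.5263 0.0148 0.2822] 13.1
[-9.91837787e-02  4.41448261e-02  5.20251428e-02  1.57464899e+00
 -3.18161611e-04  1.71586442e+00]
```

```bash
python3 - <<'E'
from h import *
plan([.5632,.167,.31],219.2)
E
```

```text
d [ 0.1566 -0.0009 -0.0278] w [ 2.0000e-03  4.9000e-03 -2.4992e+00] now [0.5263 0.0148 0.2822] 13.1
```

>>> {"method": "send_rows", "body": {"moves": [{"delta_pos": [0.01,0,-0.02],"angular": [0,0,-0.12]},{"delta_pos": [0.03,0,-0.028],"angular": [0,0,-0.24]},{"delta_pos": [0.05,0,-0.028],"angular": [0,0,-0.36]},{"delta_pos": [0.07,-0.001,-0.028],"angular": [0,0,-0.48]},{"delta_pos": [0.09,-0.001,-0.028],"angular": [0,0,-0.6]},{"delta_pos": [0.11,-0.001,-0.028],"angular": [0,0,-0.72]},{"delta_pos": [0.13,-0.001,-0.028],"angular": [0,0,-0.84]},{"delta_pos": [0.145,-0.001,-0.028],"angular": [0,0,-0.96]},{"delta_pos": [0.155,-0.001,-0.028],"angular": [0,0,-1.08]},{"delta_pos": [0.157,-0.001,-0.028],"angular": [0,0,-1.2]}]}}

```text
clock: 13.93
tool_pos: [0.5619, 0.1697, 0.305]
orientation: [0.298, 0.954, -0.001, -0.002]
wrist_force: [-0.7, -0.7, 0.3]
finger_gap: 0.0601
gripper_force: 0.0
```

```bash
python3 - <<'E'
from h import *
plan([.5632,.167,.31],219.2)
E
```

```text
d [-0.0026 -0.0015 -0.005 ] w [ 2.0000e-04 -5.2000e-03 -1.2904e+00] now [0.5619 0.1697 0.305 ] 13.9333
```

>>> {"method": "send_rows", "body": {"moves": [{"delta_pos": [-0.001,-0.001,-0.003],"angular": [0,0,-0.12]},{"delta_pos": [-0.002,-0.001,-0.004],"angular": [0,0,-0.24]},{"delta_pos": [-0.002,-0.001,-0.004],"angular": [0,0,-0.36]},{"delta_pos": [-0.002,-0.001,-0.004],"angular": [0,0,-0.48]},{"delta_pos": [-0.002,-0.001,-0.004],"angular": [0,0,-0.6]},{"delta_pos": [-0.002,-0.001,-0.004],"angular": [0,0,-0.72]},{"delta_pos": [-0.002,-0.001,-0.004],"angular": [0,0,-0.84]},{"delta_pos": [-0.002,-0.001,-0.004],"angular": [0,0,-0.96]},{"delta_pos": [-0.002,-0.001,-0.004],"angular": [0,0,-1.08]},{"delta_pos": [-0.002,-0.001,-0.004],"angular": [0,0,-1.2]}]}}

```text
clock: 14.77
tool_pos: [0.5628, 0.1659, 0.3093]
orientation: [-0.292, 0.957, 0.0, -0.002]
wrist_force: [1.3, -0.4, -0.3]
finger_gap: 0.0595
gripper_force: 0.0
```

```bash
python3 - <<'E'
from h import *
plan([.5632,.167,.255],219.2);print(bot.read_state()["joint_pos"].round(2))
E
```

```text
d [-0.0012  0.0006  0.0543] w [ 0.0022 -0.0042 -0.0925] now [0.5628 0.1659 0.3093] 14.7667
[ 0.17  0.22  0.3   1.65  0.   -0.42]
```

>>> {"method": "send_rows", "body": {"moves": [{"delta_pos": [-0.001,0.0005,0.0],"angular": [0,0,-0.05]},{"delta_pos": [-0.001,0.0005,0.0],"angular": [0,0,-0.09]},{"delta_pos": [-0.001,0.0005,0.01],"angular": [0,0,-0.09]},{"delta_pos": [-0.001,0.0005,0.02],"angular": [0,0,-0.09]},{"delta_pos": [-0.001,0.0005,0.03],"angular": [0,0,-0.09]},{"delta_pos": [-0.001,0.0005,0.04],"angular": [0,0,-0.09]},{"delta_pos": [-0.001,0.0005,0.048],"angular": [0,0,-0.09]},{"delta_pos": [-0.001,0.0005,0.054],"angular": [0,0,-0.09]},{"delta_pos": [-0.001,0.0005,0.054],"angular": [0,0,-0.09]},{"delta_pos": [-0.001,0.0005,0.054],"angular": [0,0,-0.09]}]}}

```text
clock: 15.6
tool_pos: [0.5637, 0.1677, 0.2569]
orientation: [-0.332, 0.943, 0.0, -0.001]
wrist_force: [-0.5, -0.5, 0.8]
finger_gap: 0.0599
gripper_force: 0.0
```

```bash
python3 - <<'E'
from h import *
plan([.5632,.167,.253],219.2)
s=bot.read_camera("side")[:,:,::-1].copy()
cv2.imwrite("pics/c7.png",cv2.resize(s[220:400,170:390],(660,540),interpolation=2))
E
```

```text
d [ 0.0008 -0.0002  0.0039] w [ 0.0014 -0.0015 -0.008 ] now [0.5637 0.1677 0.2569] 15.6
```

View pics/c7.png

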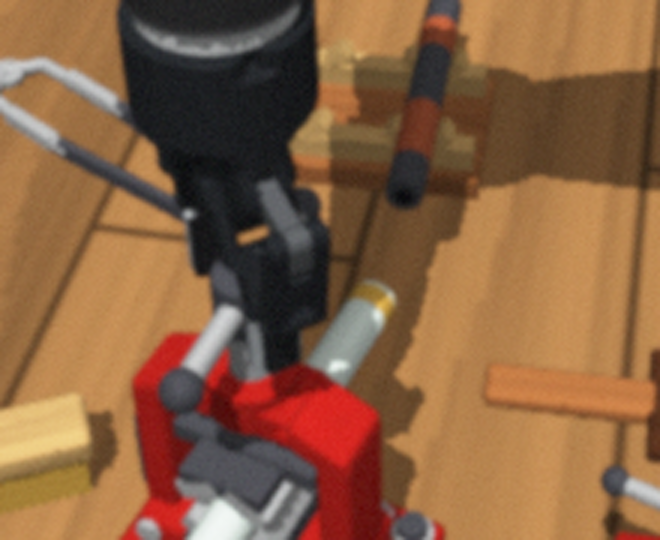

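The fingers straddle the screw head, the near one beside the near bar arm on its counter-clockwise side (crop 280,330). Now winding clockwise.

>>> {"method": "send_rows", "body": {"moves": [{"delta_pos": [0.001,0,0.003],"angular": [0,0,0]},{"delta_pos": [0.001,0,0.006],"angular": [0,0,0.05]},{"delta_pos": [0.001,0,0.006],"angular": [0,0,0.13]},{"delta_pos": [0.001,0,0.006],"angular": [0,0,0.21]},{"delta_pos": [0.001,0,0.006],"angular": [0,0,0.29]},{"delta_pos": [0.001,0,0.006],"angular": [0,0,0.37]},{"delta_pos": [0.001,0,0.006],"angular": [0,0,0.45]},{"delta_pos": [0.001,0,0.006],"angular": [0,0,0.53]},{"delta_pos": [0.001,0,0.007],"angular": [0,0,0.61]},{"delta_pos": [0.001,0,0.007],"angular": [0,0,0.69]}]}}

```text
clock: 16.48
tool_pos: [0.5633, 0.1671, 0.2516]
orientation: [0.008, 1.0, 0.0, 0.0]
wrist_force: [-1.0, -0.9, 1.6]
finger_gap: 0.0599
gripper_force: 6.0
```

```bash
cat > st.py <<'E'
from h import *
s=bot.read_state();print(s["clock"],s["tool_pos"].round(4),"yaw",Rn.from_matrix(Rn.from_quat(s["orientation"]).as_matrix()@np.diag([1,-1,-1])).as_euler("zyx")[0].round(3),"F",s["wrist_force"].round(1),"M",s["torque"].round(2),"j6",s["joint_pos"][5].round(2),"gap",s["finger_gap"].round(4))
E
python3 st.py
```

```text
Traceback (most recent call last):
  File "st.py", line 2, in <module>
    s=bot.read_state();print(s["clock"],s["tool_pos"].round(4),"yaw",Rn.from_matrix(Rn.from_quat(s["orientation"]).as_matrix()@np.diag([1,-1,-1])).as_euler("zyx")[0].round(3),"F",s["wrist_force"].round(1),"M",s["torque"].round(2),"j6",s["joint_pos"][5].round(2),"gap",s["finger_gap"].round(4))
                                                                                                                                                                                                                                                                            ^^^^^^^^^^^^^^^^^^^^^
AttributeError: 'float' object has no attribute 'round'
```

```bash
sed -i 's/s\["finger_gap"\].round(4)/s["finger_gap"]/' st.py; python3 st.py
```

```text
16.4833 [0.5633 0.1671 0.2516] yaw 3.125 F [-1.  -0.9  1.6] M [-0.08  0.16  0.4 ] j6 0.19 gap 0.05985478891698193
```

>>> {"method": "send_rows", "body": {"moves": [{"delta_pos": [0,0,0],"angular": [0,0,0.1]},{"delta_pos": [0,0,0],"angular": [0,0,0.2]},{"delta_pos": [0,0,0.0005],"angular": [0,0,0.3]},{"delta_pos": [0,0,0.0005],"angular": [0,0,0.4]},{"delta_pos": [0,0,0.001],"angular": [0,0,0.5]},{"delta_pos": [0,0,0.001],"angular": [0,0,0.6]},{"delta_pos": [0,0,0.001],"angular": [0,0,0.7]},{"delta_pos": [0,0,0.0015],"angular": [0,0,0.8]},{"delta_pos": [0,0,0.0015],"angular": [0,0,0.9]},{"delta_pos": [0,0,0.0015],"angular": [0,0,1.0]}]}}

```text
clock: 17.32
tool_pos: [0.5635, 0.1667, 0.25]
orientation: [0.487, 0.873, -0.0, 0.001]
wrist_force: [-0.7, -1.0, 1.1]
finger_gap: 0.0599
gripper_force: 6.2
```

```bash
python3 st.py
```

```text
17.3167 [0.5635 0.1667 0.25  ] yaw 2.124 F [-0.7 -1.   1.1] M [-0.29  0.05  0.36] j6 1.19 gap 0.059946659742697674
```

>>> {"method": "send_rows", "body": {"moves": [{"delta_pos": [0,0,0],"angular": [0,0,0.1]},{"delta_pos": [0,0,0],"angular": [0,0,0.2]},{"delta_pos": [0,0,0.0005],"angular": [0,0,0.3]},{"delta_pos": [0,0,0.0005],"angular": [0,0,0.4]},{"delta_pos": [0,0,0.001],"angular": [0,0,0.5]},{"delta_pos": [0,0,0.001],"angular": [0,0,0.6]},{"delta_pos": [0,0,0.001],"angular": [0,0,0.7]},{"delta_pos": [0,0,0.0015],"angular": [0,0,0.8]},{"delta_pos": [0,0,0.0015],"angular": [0,0,0.9]},{"delta_pos": [0,0,0.0015],"angular": [0,0,1.0]}]}}

```text
clock: 18.15
tool_pos: [0.5633, 0.1662, 0.2484]
orientation: [0.846, 0.533, -0.0, 0.001]
wrist_force: [-1.1, -2.6, 0.3]
finger_gap: 0.06
gripper_force: 6.2
```

>>> {"method": "send_rows", "body": {"moves": [{"delta_pos": [0,0,0],"angular": [0,0,0.1]},{"delta_pos": [0,0,0],"angular": [0,0,0.2]},{"delta_pos": [0,0,0.0005],"angular": [0,0,0.3]},{"delta_pos": [0,0,0.0005],"angular": [0,0,0.4]},{"delta_pos": [0,0,0.001],"angular": [0,0,0.5]},{"delta_pos": [0,0,0.001],"angular": [0,0,0.6]},{"delta_pos": [0,0,0.001],"angular": [0,0,0.7]},{"delta_pos": [0,0,0.0015],"angular": [0,0,0.8]},{"delta_pos": [0,0,0.0015],"angular": [0,0,0.82]},{"delta_pos": [0,0,0.0015],"angular": [0,0,0.84]}]}}

```text
clock: 18.98
tool_pos: [0.563, 0.1663, 0.247]
orientation: [0.99, 0.144, -0.0, 0.001]
wrist_force: [-3.0, -3.3, 3.9]
finger_gap: 0.0596
gripper_force: 5.7
```

```bash
python3 st.py
```

```text
18.9833 [0.563  0.1663 0.247 ] yaw 0.289 F [-3.  -3.3  3.9] M [-0.81  0.49  0.37] j6 3.03 gap 0.05963605491731391
```

>>> {"method": "send_rows", "body": {"moves": [{"delta_pos": [0,0,0],"angular": [0,0,-0.1]},{"delta_pos": [0,0,0],"angular": [0,0,-0.2]},{"delta_pos": [0,0,-0.01],"angular": [0,0,-0.2]},{"delta_pos": [0,0,-0.025],"angular": [0,0,-0.2]},{"delta_pos": [0,0,-0.045],"angular": [0,0,-0.2]},{"delta_pos": [0,0,-0.06],"angular": [0,0,-0.25]},{"delta_pos": [0,0,-0.06],"angular": [0,0,-0.37]},{"delta_pos": [0,0,-0.06],"angular": [0,0,-0.49]},{"delta_pos": [0,0,-0.06],"angular": [0,0,-0.61]},{"delta_pos": [0,0,-0.06],"angular": [0,0,-0.73]}]}}

```text
clock: 19.82
tool_pos: [0.5637, 0.1676, 0.3072]
orientation: [0.872, 0.489, 0.001, -0.0]
wrist_force: [0.8, 0.5, 0.3]
finger_gap: 0.0597
gripper_force: 0.0
```

>>> {"method": "send_rows", "body": {"moves": [{"delta_pos": [0,0,0],"angular": [0,0,-0.12]},{"delta_pos": [0,0,0],"angular": [0,0,-0.24]},{"delta_pos": [0,0,0],"angular": [0,0,-0.36]},{"delta_pos": [0,0,0],"angular": [0,0,-0.48]},{"delta_pos": [0,0,0],"angular": [0,0,-0.6]},{"delta_pos": [0,0,0],"angular": [0,0,-0.72]},{"delta_pos": [0,0,0],"angular": [0,0,-0.84]},{"delta_pos": [0,0,0],"angular": [0,0,-0.96]},{"delta_pos": [0,0,0],"angular": [0,0,-1.08]},{"delta_pos": [0,0,0],"angular": [0,0,-1.2]}]}}

```text
clock: 20.65
tool_pos: [0.5636, 0.1675, 0.3069]
orientation: [0.444, 0.896, 0.001, -0.0]
wrist_force: [0.2, 0.3, -0.4]
finger_gap: 0.0598
gripper_force: 0.0
```

>>> {"method": "send_rows", "body": {"moves": [{"delta_pos": [0,0,0],"angular": [0,0,-0.12]},{"delta_pos": [0,0,0],"angular": [0,0,-0.24]},{"delta_pos": [0,0,0],"angular": [0,0,-0.36]},{"delta_pos": [0,0,0],"angular": [0,0,-0.48]},{"delta_pos": [0,0,0],"angular": [0,0,-0.6]},{"delta_pos": [0,0,0],"angular": [0,0,-0.72]},{"delta_pos": [0,0,0],"angular": [0,0,-0.84]},{"delta_pos": [0,0,0],"angular": [0,0,-0.96]},{"delta_pos": [0,0,0],"angular": [0,0,-1.08]},{"delta_pos": [0,0,0],"angular": [0,0,-1.2]}]}}

```text
clock: 21.48
tool_pos: [0.5636, 0.1675, 0.3069]
orientation: [-0.14, 0.99, 0.001, 0.0]
wrist_force: [0.2, 0.3, -0.1]
finger_gap: 0.0599
gripper_force: 0.0
```

```bash
python3 st.py; python3 -c "
from h import *
plan([.563,.1665,.247],np.degrees(.289+.26-np.pi))
s=bot.read_camera('side')[:,:,::-1]
cv2.imwrite('pics/c8.png',cv2.resize(s[220:400,170:390],(660,540),interpolation=2))"
```

```text
21.4833 [0.5636 0.1675 0.3069] yaw -2.862 F [ 0.2  0.3 -0.1] M [ 0.06 -0.02  0.06] j6 -0.11 gap 0.05987170439187616
d [ 0.0009 -0.0009  0.0599] w [ 0.0012  0.0012 -0.2689] now [0.5636 0.1675 0.3069] 21.4833
```

View pics/c8.png

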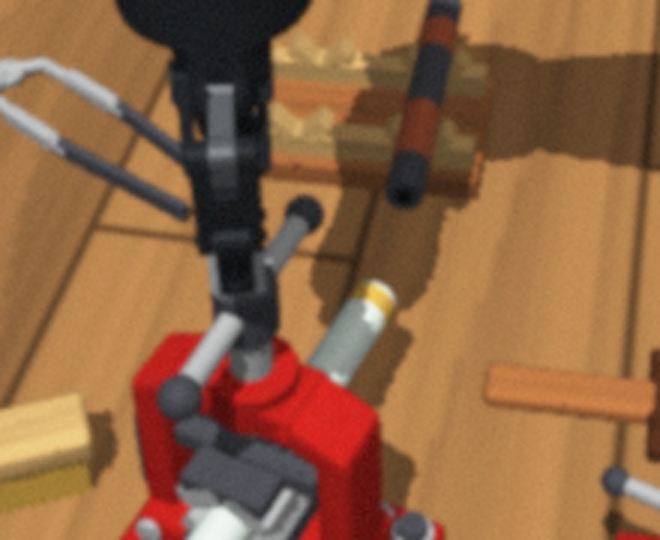

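The bar is at nearly the same slope as before, half a turn on, and the pipe is still seated. Second stroke.

>>> {"method": "send_rows", "body": {"moves": [{"delta_pos": [0.001,-0.001,0],"angular": [0,0,-0.12]},{"delta_pos": [0.001,-0.001,0],"angular": [0,0,-0.24]},{"delta_pos": [0.001,-0.001,0],"angular": [0,0,-0.3]},{"delta_pos": [0.001,-0.001,0.015],"angular": [0,0,-0.3]},{"delta_pos": [0.001,-0.001,0.03],"angular": [0,0,-0.3]},{"delta_pos": [0.001,-0.001,0.045],"angular": [0,0,-0.3]},{"delta_pos": [0.001,-0.001,0.055],"angular": [0,0,-0.3]},{"delta_pos": [0.001,-0.001,0.06],"angular": [0,0,-0.3]},{"delta_pos": [0.001,-0.001,0.06],"angular": [0,0,-0.2]},{"delta_pos": [0.001,-0.001,0.06],"angular": [0,0,-0.1]}]}}

```text
clock: 22.37
tool_pos: [0.5625, 0.166, 0.246]
orientation: [-0.184, 0.983, 0.0, -0.0]
wrist_force: [0.1, -0.4, 0.8]
finger_gap: 0.0596
gripper_force: 0.0
```

>>> {"method": "send_rows", "body": {"moves": [{"delta_pos": [0,0,0],"angular": [0,0,0.1]},{"delta_pos": [0,0,0],"angular": [0,0,0.2]},{"delta_pos": [0,0,0.0005],"angular": [0,0,0.3]},{"delta_pos": [0,0,0.0005],"angular": [0,0,0.4]},{"delta_pos": [0,0,0.001],"angular": [0,0,0.5]},{"delta_pos": [0,0,0.001],"angular": [0,0,0.6]},{"delta_pos": [0,0,0.001],"angular": [0,0,0.7]},{"delta_pos": [0,0,0.0015],"angular": [0,0,0.8]},{"delta_pos": [0,0,0.0015],"angular": [0,0,0.9]},{"delta_pos": [0,0,0.0015],"angular": [0,0,1.0]}]}}

```text
clock: 23.2
tool_pos: [0.5625, 0.1663, 0.2449]
orientation: [0.309, 0.951, 0.0, -0.0]
wrist_force: [0.2, 0.2, -1.2]
finger_gap: 0.06
gripper_force: 6.2
```

```bash
python3 st.py
```

```text
23.2 [0.5625 0.1663 0.2449] yaw 2.513 F [ 0.2  0.2 -1.2] M [0.09 0.02 0.43] j6 0.8 gap 0.059977915466374244
```

>>> {"method": "send_rows", "body": {"moves": [{"delta_pos": [0,0,0],"angular": [0,0,0.08]},{"delta_pos": [0,0,0],"angular": [0,0,0.16]},{"delta_pos": [0,0,0.0005],"angular": [0,0,0.24]},{"delta_pos": [0,0,0.0005],"angular": [0,0,0.32]},{"delta_pos": [0,0,0.0005],"angular": [0,0,0.4]},{"delta_pos": [0,0,0.001],"angular": [0,0,0.48]},{"delta_pos": [0,0,0.001],"angular": [0,0,0.56]},{"delta_pos": [0,0,0.001],"angular": [0,0,0.64]},{"delta_pos": [0,0,0.001],"angular": [0,0,0.72]},{"delta_pos": [0,0,0.001],"angular": [0,0,0.8]}]}}

```text
clock: 24.03
tool_pos: [0.5625, 0.1666, 0.2438]
orientation: [0.655, 0.756, 0.0, -0.001]
wrist_force: [-0.2, 1.4, -1.4]
finger_gap: 0.0599
gripper_force: 6.5
```

```bash
python3 st.py
```

```text
24.0333 [0.5625 0.1666 0.2438] yaw 1.714 F [-0.2  1.4 -1.4] M [ 0.18 -0.09  0.46] j6 1.6 gap 0.059852689689136714
```

Total about 4.9 rad so far. Continuing in smaller strokes.

>>> {"method": "send_rows", "body": {"moves": [{"delta_pos": [0,0,0],"angular": [0,0,0.05]},{"delta_pos": [0,0,0],"angular": [0,0,0.1]},{"delta_pos": [0,0,0],"angular": [0,0,0.15]},{"delta_pos": [0,0,0],"angular": [0,0,0.2]},{"delta_pos": [0,0,0.0005],"angular": [0,0,0.25]},{"delta_pos": [0,0,0.0005],"angular": [0,0,0.3]},{"delta_pos": [0,0,0.0005],"angular": [0,0,0.35]},{"delta_pos": [0,0,0.0005],"angular": [0,0,0.4]},{"delta_pos": [0,0,0.0005],"angular": [0,0,0.45]},{"delta_pos": [0,0,0.0005],"angular": [0,0,0.5]}]}}

```text
clock: 24.87
tool_pos: [0.5626, 0.1667, 0.243]
orientation: [0.821, 0.571, 0.0, -0.001]
wrist_force: [0.1, 0.7, -2.9]
finger_gap: 0.0597
gripper_force: 6.6
```

```bash
python3 st.py
```

```text
24.8667 [0.5626 0.1667 0.243 ] yaw 1.216 F [ 0.1  0.7 -2.9] M [ 0.24 -0.15  0.47] j6 2.1 gap 0.059681405601444304
```

>>> {"method": "send_rows", "body": {"moves": [{"delta_pos": [0,0,0],"angular": [0,0,0.04]},{"delta_pos": [0,0,0],"angular": [0,0,0.08]},{"delta_pos": [0,0,0],"angular": [0,0,0.12]},{"delta_pos": [0,0,0],"angular": [0,0,0.16]},{"delta_pos": [0,0,0.0005],"angular": [0,0,0.2]},{"delta_pos": [0,0,0.0005],"angular": [0,0,0.24]},{"delta_pos": [0,0,0.0005],"angular": [0,0,0.28]},{"delta_pos": [0,0,0.0005],"angular": [0,0,0.32]},{"delta_pos": [0,0,0.0005],"angular": [0,0,0.36]},{"delta_pos": [0,0,0.0005],"angular": [0,0,0.4]}]}}

```text
clock: 25.7
tool_pos: [0.5628, 0.1668, 0.2424]
orientation: [0.918, 0.397, 0.0, -0.001]
wrist_force: [1.4, 2.1, -3.9]
finger_gap: 0.0595
gripper_force: 6.9
```

```bash
python3 st.py
```

```text
25.7 [0.5628 0.1668 0.2424] yaw 0.816 F [ 1.4  2.1 -3.9] M [ 0.3  -0.24  0.47] j6 2.5 gap 0.05954208817458054
```

>>> {"method": "send_rows", "body": {"moves": [{"delta_pos": [0,0,0],"angular": [0,0,0.05]},{"delta_pos": [0,0,0],"angular": [0,0,0.1]},{"delta_pos": [0,0,0],"angular": [0,0,0.15]},{"delta_pos": [0,0,0],"angular": [0,0,0.2]},{"delta_pos": [0,0,0.0005],"angular": [0,0,0.25]},{"delta_pos": [0,0,0.0005],"angular": [0,0,0.3]},{"delta_pos": [0,0,0.0005],"angular": [0,0,0.35]},{"delta_pos": [0,0,0.0005],"angular": [0,0,0.4]},{"delta_pos": [0,0,0.0005],"angular": [0,0,0.45]},{"delta_pos": [0,0,0.0005],"angular": [0,0,0.52]}]}}

```text
clock: 26.53
tool_pos: [0.5626, 0.1677, 0.2423]
orientation: [0.957, 0.291, 0.0, 0.005]
wrist_force: [4.7, -13.4, -1.8]
finger_gap: 0.0601
gripper_force: 314.8
```

```bash
python3 st.py
```

```text
26.5333 [0.5626 0.1677 0.2423] yaw 0.591 F [  4.7 -13.4  -1.8] M [-1.84 -0.6  22.36] j6 2.73 gap 0.06010001575758897
```

The screw has come up solid: the wrist stalled at 22 N m. Backing off and lifting clear.

>>> {"method": "send_rows", "body": {"moves": [{"delta_pos": [0,0,0],"angular": [0,0,-0.12]},{"delta_pos": [0,0,0],"angular": [0,0,-0.24]},{"delta_pos": [0,0,0],"angular": [0,0,-0.36]},{"delta_pos": [0,0,0],"angular": [0,0,-0.48]},{"delta_pos": [0,0,0],"angular": [0,0,-0.55]},{"delta_pos": [0,0,-0.01],"angular": [0,0,-0.55]},{"delta_pos": [0,0,-0.025],"angular": [0,0,-0.55]},{"delta_pos": [0,0,-0.05],"angular": [0,0,-0.55]},{"delta_pos": [0,0,-0.08],"angular": [0,0,-0.55]},{"delta_pos": [0,0,-0.1],"angular": [0,0,-0.55]}]}}

```text
clock: 27.37
tool_pos: [0.5629, 0.1658, 0.3462]
orientation: [0.912, 0.41, 0.002, 0.0]
wrist_force: [0.9, 0.7, 1.6]
finger_gap: 0.06
gripper_force: 0.0
```

>>> {"method": "send_rows", "body": {"moves": [{"delta_pos": [0,0,-0.01],"angular": [0,0,0]},{"delta_pos": [0,0,-0.02],"angular": [0,0,0]},{"delta_pos": [0,0,-0.03],"angular": [0,0,0]},{"delta_pos": [0,0,-0.03],"angular": [0,0,0]},{"delta_pos": [0,0,-0.03],"angular": [0,0,0]},{"delta_pos": [0,0,-0.03],"angular": [0,0,0]},{"delta_pos": [0,0,-0.03],"angular": [0,0,0]},{"delta_pos": [0,0,-0.03],"angular": [0,0,0]},{"delta_pos": [0,0,-0.03],"angular": [0,0,0]},{"delta_pos": [0,0,-0.03],"angular": [0,0,0]}]}}

```text
clock: 28.2
tool_pos: [0.5624, 0.1658, 0.3714]
orientation: [0.912, 0.411, -0.001, -0.001]
wrist_force: [0.1, -0.3, 0.1]
finger_gap: 0.0598
gripper_force: 0.0
```

```bash
python3 st.py; python3 -c "
from h import *
s=bot.read_camera('side')[:,:,::-1]
cv2.imwrite('pics/c9.png',cv2.resize(s[220:450,170:390],(572,598),interpolation=2))"
```

```text
28.2 [0.5624 0.1658 0.3714] yaw 0.848 F [ 0.1 -0.3  0.1] M [ 0.01 -0.02 -0.02] j6 2.47 gap 0.05983895139120886
```

View pics/c9.png

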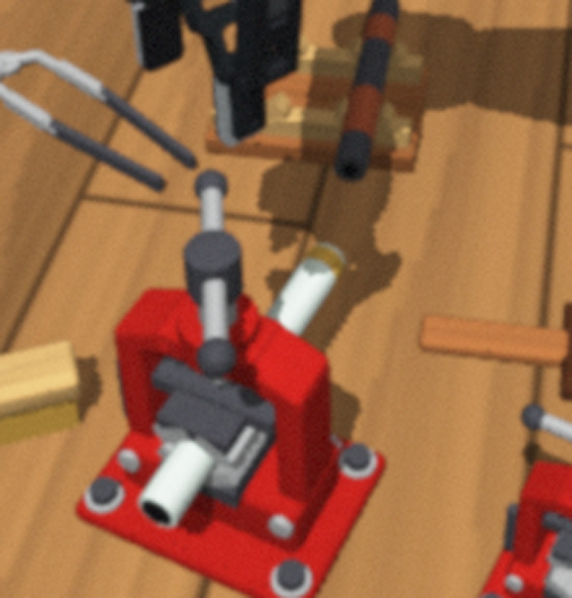

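The jaw is down on the pipe (mouth at crop (160,500), band end at (325,258)), which sticks out on both sides. The gripper is clear and the bystanders have not moved.

```bash
python3 -c "
from cell import bot
print(bot.job_done())"
```

```text
the job is handed in; nothing more can be done
None
```

The pipe lies in the vise's vee, sticking out on both sides, and the screw is wound down until it came up solid; the job was handed in at about 28 s, with no verdict returned.

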